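# Warm the espresso cups in the warming drawer

## Task

Get the espresso cups warming: pull the tray of the warming drawer out to its stop, take out whatever has been left in it and lay that on the worktop, and stand every espresso cup upright in the tray. Then push the tray fully home, and after that press the heat knob down past its safety catch and turn it clockwise as far as it goes. Leave the tin and the salt shaker where they stand.

Things in the scene. Friction and masses are not known exactly. Their poses are not given: they have to be found in the camera images.
- warmer: warming drawer: white box with steel front, fixed on the worktop, 235 (x) x 250 (y) x 92 mm high. Origin: centre of its underside; -x is its front, where the tray slides out, turned to the robot's left. Knob on top. A wall cabinet hangs 440 mm above the worktop from x = 0.60 m back; its door handles reach x = 0.57 m near y = 0.03 and 0.10 m. The sink's drainer begins at y = 0.41 m
- tray (a joint): how far the tray is out, m: 0 home, 0.21 at its stop, where the whole tray stands clear of the box. Slides along the box's -x; stays where it is left; about 2 N of friction
- tray_in (a point): centre of the tray's inner floor, which is 210 (x) x 220 (y) mm, 22 mm above the worktop; axes as the box's (x back into the box). Rims 12 mm high and 3 mm thick at the back and sides; at the front (-x) the steel front panel, 12 mm thick, whose top is 90 mm above the worktop. It moves with the tray. Home, the tray has 60 mm of clear height
- tray_handle (a point): middle of the tray's dark bar handle: round bar 11 mm thick, 120 mm long, level and parallel to the front panel, its axis 35 mm out from the panel and 69 mm above the worktop; can be pinched from above with one finger behind it. Axes as the box's; moves with the tray
- heat_knob (a joint): turn of the heat knob, rad: 0 off, grows clockwise seen from above, 1.45 at its end stop (full heat). Unless the knob is held down a catch stops it at about 0.2; it must be held down until about 0.9. Beyond that it may rise again; it stays where it is left
- knob_stem (a joint): how far the heat knob is pressed down, m: 0 up, 0.008 fully down (7 mm or more clears the catch); springs back up, 4 N at first, 9 N at the bottom
- knob_top (a point): centre of the top of the heat knob's grip bar, 138 mm above the worktop. The bar is 44 mm long (along this point's x), 13 mm thick (y) and 24 mm high, black, over a 46 mm disc whose upper side is 24 mm below this point. At off the bar lies along the box's x axis; these axes turn with the knob
- cup_1: espresso cup of white pottery with small dots, 63 (x) x 92 (y) x 55 mm high; up to four of them are there, in any number from two. Origin: centre of the underside of its outline (handle included); z up. The round body (63 mm across at the rim) is centred at y = +14 mm; the 13 mm thick handle points to -y, its end at y = -46 mm. Grasp the body along the cup's x axis. Weighs about 0.15 kg
- cup_2: espresso cup of white pottery with small dots, 63 (x) x 92 (y) x 55 mm high; up to four of them are there, in any number from two. Origin: centre of the underside of its outline (handle included); z up. The round body (63 mm across at the rim) is centred at y = +14 mm; the 13 mm thick handle points to -y, its end at y = -46 mm. Grasp the body along the cup's x axis. Weighs about 0.15 kg
- cup_3: espresso cup of white pottery with small dots, 63 (x) x 92 (y) x 55 mm high; up to four of them are there, in any number from two. Origin: centre of the underside of its outline (handle included); z up. The round body (63 mm across at the rim) is centred at y = +14 mm; the 13 mm thick handle points to -y, its end at y = -46 mm. Grasp the body along the cup's x axis. Weighs about 0.15 kg
- cup_4: espresso cup of white pottery with small dots, 63 (x) x 92 (y) x 55 mm high; up to four of them are there, in any number from two. Origin: centre of the underside of its outline (handle included); z up. The round body (63 mm across at the rim) is centred at y = +14 mm; the 13 mm thick handle points to -y, its end at y = -46 mm. Grasp the body along the cup's x axis. Weighs about 0.15 kg
- matchbox: matchbox, 36 (x) x 56 (y) x 16 mm; may have been left in the tray, or be absent. Origin: centre of its underside; pinch along x, or along y if there is more room
- tea_light: round tea light, 38 mm across, 15 mm high; may have been left in the tray, or be absent. Origin: centre of its underside
- small_tin: small tin, 57 mm across, 72 mm high, standing close behind the cups; leave it. Origin: centre of its underside
- salt_shaker: salt shaker, 44 mm across, 90 mm high, standing farther behind the cups; leave it. Origin: centre of its underside
Mind the look-alikes: they are no part of the job. What is shaped like the cup_2 but orange is not meant.

How it is judged (in metres and radians):
On the way, in this order (a step that is already met when the one before it is completed fails the run):
1. the tray is pulled out to its stop (value of joint tray above 0.203 m), for 0.2 s.
2. every espresso cup stands upright in the tray, and whatever else was in it lies on the worktop (x of cup_1 in the frame of tray_in between -0.1 and 0.1 m and y of cup_1 in the frame of tray_in between -0.105 and 0.105 m and z of cup_1 in the frame of tray_in between -0.008 and 0.008 m and angle between each of cup_1, cup_2, cup_3, cup_4's own z axis and vertical below 0.12 rad and linear speed of each of cup_1, cup_2, cup_3, cup_4 below 0.05 m/s and x of cup_2 in the frame of tray_in between -0.1 and 0.1 m and y of cup_2 in the frame of tray_in between -0.105 and 0.105 m and z of cup_2 in the frame of tray_in between -0.008 and 0.008 m and x of cup_3 in the frame of tray_in between -0.1 and 0.1 m and y of cup_3 in the frame of tray_in between -0.105 and 0.105 m and z of cup_3 in the frame of tray_in between -0.008 and 0.008 m and x of cup_4 in the frame of tray_in between -0.1 and 0.1 m and y of cup_4 in the frame of tray_in between -0.105 and 0.105 m and z of cup_4 in the frame of tray_in between -0.008 and 0.008 m and height (world z) of matchbox between -0.018 and 0.018 m and world x of each of matchbox, tea_light above 0.26 m and height (world z) of tea_light between -0.018 and 0.018 m), for 0.2 s.
3. the tray is fully home (value of joint tray below 0.005 m), for 0.2 s.
4. the heat knob is turned past its catch to the end stop (value of joint heat_knob above 1.25 rad), for 0.2 s.
At the end, for the whole second after the job is handed in: Tray within 5 mm of home; heat knob beyond 1.25 rad; every cup present stands on the tray floor inside the rims (within 8 mm of the floor's height, tilted less than 0.12 rad); matchbox and tea light, where present, lie on the worktop (underside within 18 mm of its height) (all of step 2 and value of joint tray below 0.005 m and value of joint heat_knob above 1.25 rad); the robot touches nothing.
It fails at once if the small tin is shifted by more than 4 cm (distance of small_tin from where it was at the start of the episode above 0.04 m).
It fails at once if the salt shaker is shifted by more than 4 cm (distance of salt_shaker from where it was at the start of the episode above 0.04 m).
Of cup_1, cup_2, cup_3, cup_4 only 2 to 4 are there at a start; the rules pass over those that are not, and their reading is None.
Of matchbox, tea_light only 1 to 2 are there at a start; the rules pass over those that are not, and their reading is None.
At some moment in a run one of matchbox, tea_light may be knocked a few centimetres aside while the robot is not near it.
It also fails if it takes over 210 s, if anything falls off the work surface, if the arm or the gripper's body presses on something with over 40 N, if the wrist force passes 120 N, or if a joint passes its speed limit or range.

## Robot

A 6-joint arm with a two-finger parallel gripper is mounted at the origin on a cart in front of the work surface, level with it; the furniture and walls round the work are solid. World frame = base frame: x ahead of the robot, y to its left, z up, the work surface at z = 0. Lengths are in mm, angles in degrees, forces in N, time in s.
With the tool pointing down it reaches from about 350 to 925 mm from the base axis. Payload 6.4 kg.
Tool frame: the origin (TCP) lies at the very end of the fingers, on their centre line; the grasp point (between the pads) lies 19 mm behind it; z points along the fingers, y is the direction in which the jaws open and shut (so a half turn about z gives the same grasp; the last joint's range is limited). The gripper opens to 85 mm and grips with 20 to 120 N. Pads are 22 mm wide; open, the fingers measure 114 mm over their backs; the gripper's body (76 mm by 85 mm) begins 54 mm behind the grasp point. The pads swing forward as they close: fully open they stand 13 mm farther back than shut.
Start: joints at [-83.829, 14.043, 89.255, -0, 76.702, -9.975], TCP at [180.76, -624.372, 231.29] pointing down, gripper open.
Joint ranges: [-179.41, 179.41], [-58.25, 129.5], [7.25, 145.43], [-54.29, 234.29], [11.92, 165.04], [-157.13, 157.13]. Speed limits (degrees/s): [147.25, 147.25, 180, 180, 180, 180].

## Interface

Orientations are given as a 3x3 rotation matrix whose columns are the frame's x, y, z axes.
In Python, from workcell import env gives the robot as it stands.
- The arm moves only by the tool apply_moves, never from a script. Its argument "deltas" is a list of rows, each a list of 7 numbers: the shift along the world's x, y, z in units of 400 mm (1.0 is 400 mm), then the turn, a rotation vector about the world's x, y, z in units of pi/2 rad (1.0 is pi/2 rad), then the opening in per cent of the stroke, from 0 (shut) to 100 (fully open). In form: [[tx, ty, tz, wx, wy, wz, jaw], ...]. A call has 1 to 10 rows; each row is the pose to reach, as a shift and turn from the pose commanded when the call began; what a row does not reach only later rows make up. A row lasts 1/12 s, in which the tool goes at most 41.7 mm and 7.16 degrees, less where a joint would pass 70% of its speed; a pose out of reach is approached as far as the arm can. A call with a number of a shift or a turn outside -1 to 1 is refused whole. A call with a gripper value outside its range is refused whole. The fingers move at their own pace and stop on an object; "force" is the grip in N (left out, the last holds). Time passes only in rows, so rows that repeat a pose let the fingers close. It gives the time, the measured TCP pose, the force and the opening at its end, in the units of the state.
- env.observe(): the state, without advancing time (a new reading comes with each control period).
- env.snapshot(name): name is "side" or "top" or "wrist"; returns the picture (420x560x3 uint8, red, green, blue); there is no depth.
- env.camera_params(name): a dict with "camera_matrix" (3x3 intrinsics, pixels), "view" (4x4, takes a point from world to camera coordinates); the wrist camera has in their place "hand_eye" (4x4, takes a point from camera to tool coordinates, whose origin is the TCP and whose axes are the flange's). Camera axes: x right, y down, z forward; pixel columns grow to the right and rows downward; lengths in mm; the calibration is good to about 2 mm. A picture is of the moment at which its call begins: read the wrist's pose just before it. camera_params takes no time and is no camera call.
- env.sign_off(): hands the job in, once; it reports no verdict.
The state is a dict: "t": time; "joints": joint angles; "joint_velocities": joint speeds; "effort": joint torques, N m; "position": TCP position; "tool_rot": TCP orientation; "ft_force": force on the tool from outside, world axes, zero at the start; "ft_torque": the same for the moment, N m; "width": finger opening in mm.
Only numpy, scipy, OpenCV 4.12 (cv2) and the standard library are available. Lean on these libraries where they do the work, as an engineer would, in place of code of your own. Each camera call takes 0.05 s, during which the arm holds its last target.

## Working session

There is one attempt and no reset: what is moved stays moved. The work goes in short steps, Python scripts to look and compute and a tool call to move; the robot and the scene stay as the last step left them, time stands still between calls to the robot, and variables do not carry over. Pictures are saved under pics/ and viewed, and the job is handed in when it is done.

Besides the shell and the picture viewer there is one more tool, called by a JSON object that holds its "op" and its "data". apply_moves: Moves the arm, as the interface text tells. Shifts and turns lie within -1 to 1; 1 stands for 400 mm of shift or pi/2 rad of turn. Its arguments: {"type":"object","properties":{"deltas":{"type":"array","items":{"type":"array","items":{"type":"number"}}},"force":{"type":"number"}},"required":["deltas"]}

```bash
ls; mkdir -p pics
cat > h.py <<'E'
import numpy as np, cv2
from workcell import env
def save(name,fn):
    im=env.snapshot(name); cv2.imwrite('pics/'+fn+'.png',im[:,:,::-1]); return im
def ray(name,uv,st=None):
    p=env.camera_params(name); K=np.array(p['camera_matrix'])
    d=np.linalg.inv(K)@np.array([uv[0],uv[1],1.])
    if 'view' in p:
        V=np.array(p['view']); R=V[:3,:3]; t=V[:3,3]; return -R.T@t, R.T@d
    H=np.array(p['hand_eye']); st=st or env.observe()
    R=np.array(st['tool_rot']); P=np.array(st['position'])
    o=R@H[:3,3]+P; return o, R@H[:3,:3]@d
def onz(name,uv,z,st=None):
    o,d=ray(name,uv,st); return o+d*(z-o[2])/d[2]
def proj(name,X,st=None):
    p=env.camera_params(name); K=np.array(p['camera_matrix']); X=np.array(X,float)
    if 'view' in p:
        V=np.array(p['view']); c=V[:3,:3]@X+V[:3,3]
    else:
        H=np.array(p['hand_eye']); st=st or env.observe()
        R=np.array(st['tool_rot']); P=np.array(st['position'])
        c=H[:3,:3].T@(R.T@(X-P)-H[:3,3])
    u=K@c; return u[:2]/u[2]
E
python3 - <<'E'
from h import *
save('side','s0');save('top','t0');save('wrist','w0')
print(env.observe())
for n in ('side','top'):
    o,d=ray(n,(280,210));print(n,o,d, onz(n,(280,210),0))
E
```

```text
pics
{'t': 0.15, 'joints': array([-8.38277129e+01,  1.40757737e+01,  8.93084796e+01,  3.03681663e-03,
        7.67014177e+01, -9.97644816e+00]), 'joint_velocities': array([ 0.04857289, -0.17290302, -0.20262827, -0.02168285,  0.07187527,
        0.08590515]), 'effort': array([ 5.90138534e-04, -4.29985356e+01, -3.26551938e+01, -1.39179633e-04,
        3.55450298e-03, -1.28816723e-05]), 'position': array([ 180.74466028, -623.9279056 ,  230.42765191]), 'tool_rot': array([[ 9.60546344e-01,  2.78119955e-01, -1.09483764e-04],
       [ 2.78119804e-01, -9.60545235e-01,  1.49211786e-03],
       [ 3.09823645e-04, -1.46369796e-03, -9.99998881e-01]]), 'ft_force': array([-1.51839868, -1.24716107, -0.09754624]), 'ft_torque': array([-0.00284329, -0.08843424,  0.02523191]), 'width': 85.35363326209648}
side [ 303.70020218 1145.24798932  696.3282602 ] [ 0.16336851 -0.84155294 -0.51488964] [524.63708371   7.14567018   0.        ]
top [ 246.35528515  142.81156667 1660.27784855] [ 0.17152446 -0.0011688  -0.98518966] [535.41461196 140.84186818   0.        ]
```

View pics/s0.png

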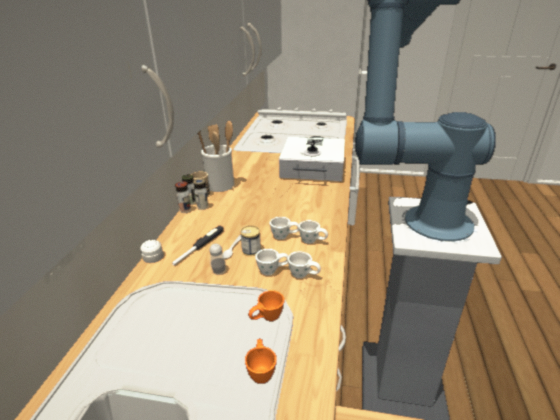

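View pics/t0.png

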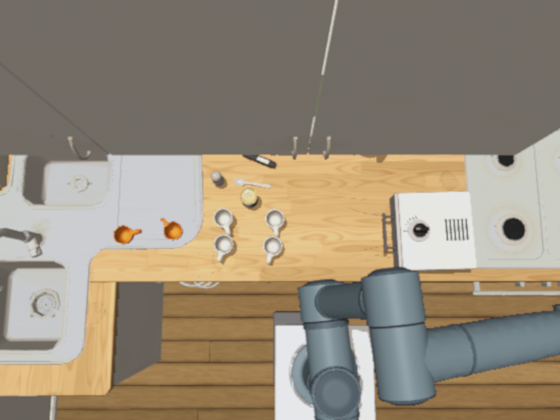

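View pics/w0.png

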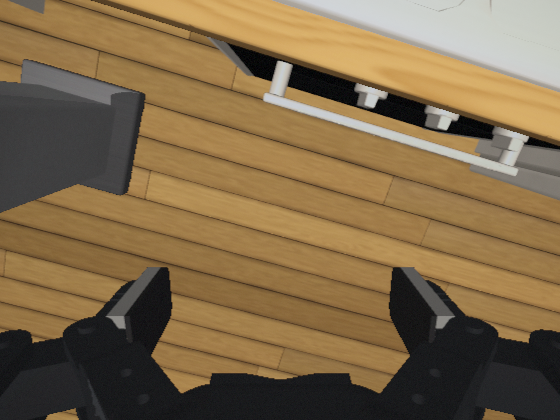

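The views show four white cups at top-view px (224,218), (224,245), (276,220), (273,247). The look-alikes are two orange cups at (124,235) and (173,231). The tin is at (250,198), the shaker at (216,179), the warmer at (435,230) and its handle at (387,232). I choose the four white ones. Close crops next.

Run:
```python
import cv2
t=cv2.imread('pics/t0.png')
cv2.imwrite('pics/t0a.png',cv2.resize(t[165:275,200:300],None,fx=5.4,fy=5.4,interpolation=cv2.INTER_CUBIC))
cv2.imwrite('pics/t0b.png',cv2.resize(t[180:280,375:485],None,fx=6,fy=6,interpolation=cv2.INTER_CUBIC))
s=cv2.imread('pics/s0.png')
cv2.imwrite('pics/s0a.png',cv2.resize(s[205:285,200:340],None,fx=5.5,fy=5.5,interpolation=cv2.INTER_CUBIC))
```

```text
(no output)
```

View pics/t0a.png

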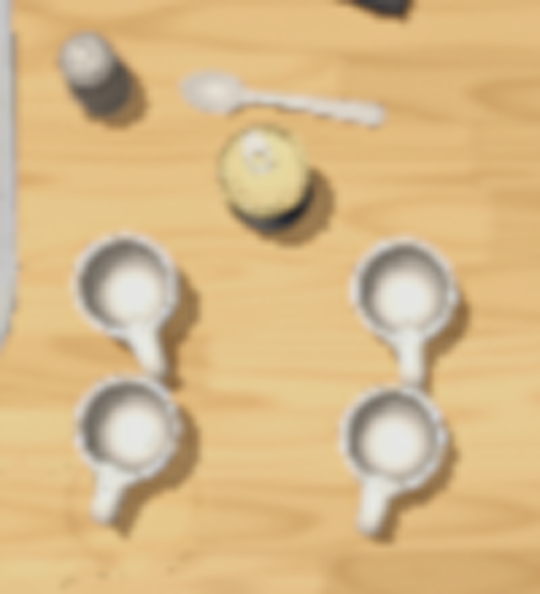

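View pics/t0b.png

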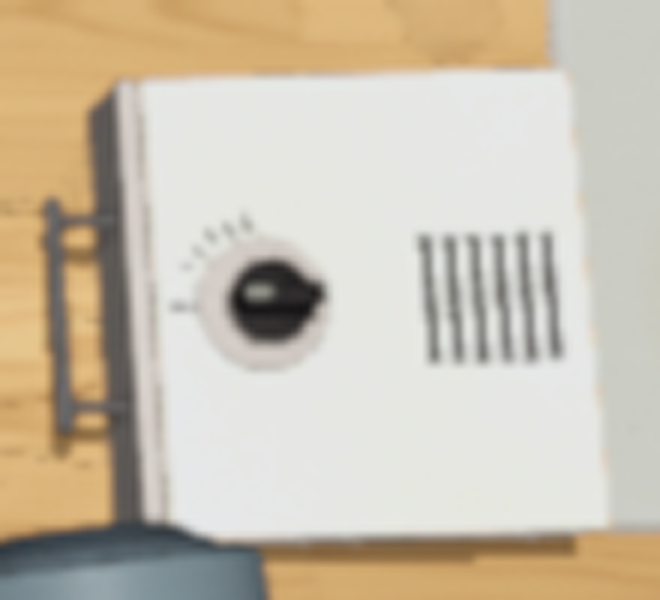

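View pics/s0a.png

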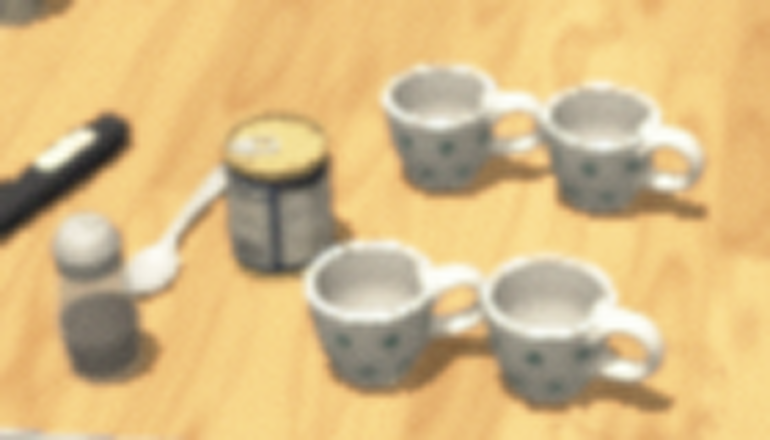

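The crops confirm four white dotted cups, all upright, with their handles pointing toward the robot (crop rims at about (127,287), (128,428), (405,292), (393,438)). The knob is at crop px (265,300) and the handle bar runs from (50,203) to (63,450). Next I convert these to positions.

Run:
```python
from h import *
def c(u,v,s,o): return ((u+.5)/s-.5+o[0],(v+.5)/s-.5+o[1])
a=lambda u,v,z: onz('top',c(u,v,5.4,(200,165)),z)
for n,r,h in (('A',(127,287),(155,375)),('B',(128,428),(103,520)),('C',(405,292),(410,383)),('D',(393,438),(370,533))):
    R=a(*r,55);H=a(*h,35); d=H-R; print(n,R.round(),H.round(),'ang of handle',np.degrees(np.arctan2(d[1],d[0])).round(1))
print('tin',a(264,173,72).round(),'salt',a(88,58,90).round())
b=lambda u,v,z: onz('top',c(u,v,6,(375,180)),z).round(1)
print('handle',b(50,203,69),b(63,450,69))
print('knob',b(277,297,138),b(322,293,126), 'disc',b(264,303,114))
print('box corners back',b(570,72,92),b(608,527,92),'front',b(122,82,90),b(147,523,90), b(140,82,92),b(166,523,92))
```

```text
A [500. 329.  55.] [448. 313.  35.] ang of handle -162.9
B [414. 326.  55.] [359. 343.  35.] ang of handle 163.1
C [497. 159.  55.] [443. 156.  35.] ang of handle -176.8
D [407. 166.  55.] [351. 180.  35.] ang of handle 165.8
tin [568. 245.  72.] salt [635. 351.  90.]
handle [ 511.9 -196.5   69. ] [ 377.  -198.7   69. ]
knob [ 450.7 -298.2  138. ] [ 454.5 -325.4  126. ] disc [ 450.8 -298.1  114. ]
box corners back [ 580.1 -476.9   92. ] [ 334.1 -480.9   92. ] front [ 575.  -233.6   90. ] [ 336.6 -237.3   90. ] [ 574.6 -242.9   92. ] [ 336.4 -246.9   92. ]
```

Going above the drawer handle to take a close look.

{"op": "apply_moves", "data": {"deltas": [[0.34,0.5,0.05,0,0,-0.17,34],[0.34,0.5,0.05,0,0,-0.17,34],[0.34,0.5,0.05,0,0,-0.17,34],[0.34,0.5,0.05,0,0,-0.17,34],[0.34,0.5,0.05,0,0,-0.17,34],[0.34,0.5,0.05,0,0,-0.17,34],[0.34,0.5,0.05,0,0,-0.17,34]]}}

```text
t: 0.73
position: [319.5, -420.1, 251.6]
tool_rot: [[1.0, 0.02, 0.001], [0.02, -1.0, 0.001], [0.001, -0.001, -1.0]]
ft_force: [-0.2, -0.2, -0.0]
width: 28.9
```

{"op": "apply_moves", "data": {"deltas": [[0.34,0.56,0,0,0,0,34],[0.34,0.56,0,0,0,0,34],[0.34,0.56,0,0,0,0,34],[0.34,0.56,0,0,0,0,34],[0.34,0.56,0,0,0,0,34],[0.34,0.56,0,0,0,0,34],[0.34,0.56,0,0,0,0,34],[0.34,0.56,0,0,0,0,34]]}}

```text
t: 1.4
position: [453.7, -198.2, 251.0]
tool_rot: [[1.0, 0.019, -0.0], [0.019, -1.0, 0.0], [-0.0, -0.0, -1.0]]
ft_force: [-0.0, -0.9, 0.5]
width: 29.3
```

Run:
```python
from h import *
st=env.observe(); print(st['t'],st['position'],st['tool_rot'],st['width'],st['ft_force'])
save('wrist','w1')
print(env.camera_params('wrist'))
for X in ([454,-199,69],[450,-298,138]): print(proj('wrist',X,st))
```

```text
1.4 [ 453.65585611 -198.227554    251.0475697 ] [[ 9.99814862e-01  1.92399490e-02 -2.57526021e-04]
 [ 1.92400375e-02 -9.99814834e-01  3.45825797e-04]
 [-2.50824665e-04 -3.50716581e-04 -9.99999907e-01]] 29.32798915172456 [-0.03763376 -0.93109259  0.46525814]
{'camera_matrix': array([[366.88217544,   0.        , 280.09908894],
       [  0.        , 366.88217544, 209.58752781],
       [  0.        ,   0.        ,   1.        ]]), 'hand_eye': array([[ 9.44874781e-04, -9.63513486e-01, -2.67658119e-01,
         6.63435688e+01],
       [ 9.99999142e-01,  1.15311794e-03, -6.20831976e-04,
        -2.83847607e-01],
       [ 9.06821362e-04, -2.67657303e-01,  9.63513750e-01,
        -1.41770730e+02],
       [ 0.00000000e+00,  0.00000000e+00,  0.00000000e+00,
         1.00000000e+00]])}
[281.61034773 183.86898678]
[418.95450046 211.23339856]
```

View pics/w1.png

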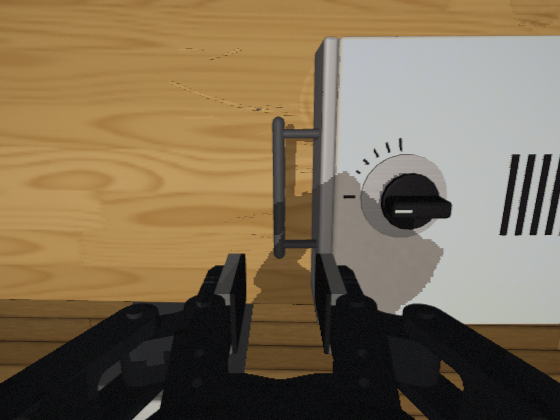

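The wrist view shows the handle bar from px (279,119) to (279,257). The knob grip bar spans (385,208) to (450,208), and the front panel's top edge is near column 325.

Run:
```python
from h import *
st=env.observe()
f=lambda u,v,z:onz('wrist',(u,v),z,st).round(1)
print(f(279,119,72),f(279.5,257,72)); print('knob',f(385,208,138),f(450,208,138),'disc',f(404,194,114),'bar centre',f(417.5,208,138))
print('panel',f(328,40,90),f(328,325,90),'box far R',f(338,40,92))
```

```text
[ 510.  -197.3   72. ] [ 383.8 -200.    72. ]
knob [ 451.1 -274.9  138. ] [ 451.9 -321.7  138. ] disc [ 456.2 -295.9  114. ] bar centre [ 451.5 -298.3  138. ]
panel [ 569.4 -233.5   90. ] [ 323.5 -246.7   90. ] box far R [ 569.2 -240.8   92. ]
```

{"op": "apply_moves", "data": {"deltas": [[-0.012,-0.002,-0.25,0,0,0,33],[-0.012,-0.002,-0.4,0,0,0,33],[-0.012,-0.002,-0.5,0,0,0,33],[-0.012,-0.002,-0.5,0,0,0,33],[-0.012,-0.002,-0.5,0,0,0,0],[-0.012,-0.002,-0.5,0,0,0,0],[-0.012,-0.002,-0.5,0,0,0,0],[-0.012,-0.002,-0.5,0,0,0,0]], "force": 40}}

```text
t: 2.12
position: [444.9, -196.8, 45.9]
tool_rot: [[1.0, 0.011, -0.004], [0.011, -1.0, 0.012], [-0.004, -0.012, -1.0]]
ft_force: [14.3, 13.8, -24.2]
width: 9.7
```

{"op": "apply_moves", "data": {"deltas": [[0,0,0.0,0,0,0,0],[0,0,0.0,0,0,0,0]]}}

```text
t: 2.28
position: [444.8, -196.8, 45.9]
tool_rot: [[1.0, 0.011, -0.004], [0.011, -1.0, 0.012], [-0.004, -0.012, -1.0]]
ft_force: [13.8, 14.4, -25.3]
width: 9.3
```

Run:
```python
from h import *
save('wrist','w2')
```

```text
(no output)
```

View pics/w2.png

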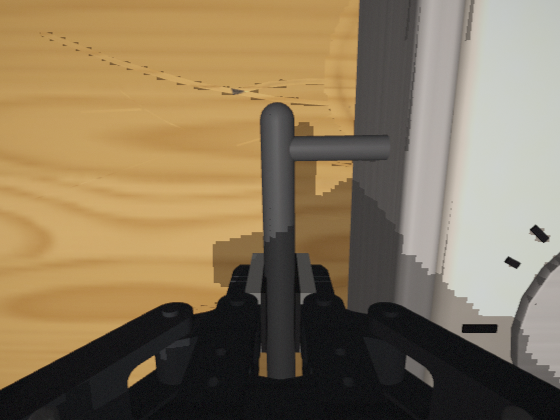

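{"op": "apply_moves", "data": {"deltas": [[-0.006,0.03,-0.008,0,0,0,0],[-0.008,0.08,-0.008,0,0,0,0],[-0.01,0.14,-0.008,0,0,0,0],[-0.011,0.2,-0.008,0,0,0,0],[-0.012,0.26,-0.008,0,0,0,0],[-0.014,0.32,-0.008,0,0,0,0],[-0.015,0.38,-0.008,0,0,0,0],[-0.017,0.44,-0.008,0,0,0,0],[-0.018,0.49,-0.008,0,0,0,0],[-0.019,0.53,-0.008,0,0,0,0]]}}

```text
t: 3.17
position: [439.9, 10.1, 45.9]
tool_rot: [[1.0, 0.013, 0.001], [0.013, -1.0, -0.001], [0.001, 0.001, -1.0]]
ft_force: [10.7, -3.2, -23.6]
width: 9.6
```

{"op": "apply_moves", "data": {"deltas": [[0,0.006,0,0,0,0,0],[0,0.006,0,0,0,0,0],[0,0.006,0,0,0,0,0],[0,0.006,0,0,0,0,0]]}}

```text
t: 3.5
position: [439.9, 12.2, 45.9]
tool_rot: [[1.0, 0.012, 0.001], [0.012, -1.0, 0.001], [0.001, -0.001, -1.0]]
ft_force: [9.7, 1.9, -20.9]
width: 9.4
```

{"op": "apply_moves", "data": {"deltas": [[0,0.012,0,0,0,0,0],[0,0.012,0,0,0,0,0],[0,0.012,0,0,0,0,0],[0,0.012,0,0,0,0,0]]}}

```text
t: 3.83
position: [439.9, 13.1, 45.9]
tool_rot: [[1.0, 0.014, -0.0], [0.014, -1.0, -0.008], [-0.0, 0.008, -1.0]]
ft_force: [7.6, -18.6, -22.1]
width: 9.5
```

It is at the stop (a counter-force of about 19 N). Release, rise and look into the tray.

{"op": "apply_moves", "data": {"deltas": [[0,-0.012,0,0,0,0,33],[0,-0.012,0,0,0,0,33],[0,-0.012,0,0,0,0,33],[0,-0.012,0.15,0,0,0,33],[0,-0.012,0.4,0,0,0,33],[0,-0.2,0.7,0,0,0,33],[-0.1,-0.4,0.7,0,0,0,33],[-0.1,-0.4,0.7,0,0,0,33],[-0.1,-0.4,0.7,0,0,0,33],[-0.1,-0.4,0.7,0,0,0,33]]}}

```text
t: 4.67
position: [408.6, -111.6, 294.8]
tool_rot: [[1.0, 0.015, 0.001], [0.015, -1.0, -0.001], [0.001, 0.001, -1.0]]
ft_force: [0.6, 0.4, 0.6]
width: 28.1
```

Run:
```python
from h import *
import pickle
st=env.observe(); print(st['t'],st['position'],st['ft_force'])
save('wrist','w3'); pickle.dump(st,open('st3.p','wb')); save('top','t3')
```

```text
4.6667 [ 408.59437422 -111.58773206  294.8179435 ] [0.58000974 0.41677791 0.58140179]
```

View pics/w3.png

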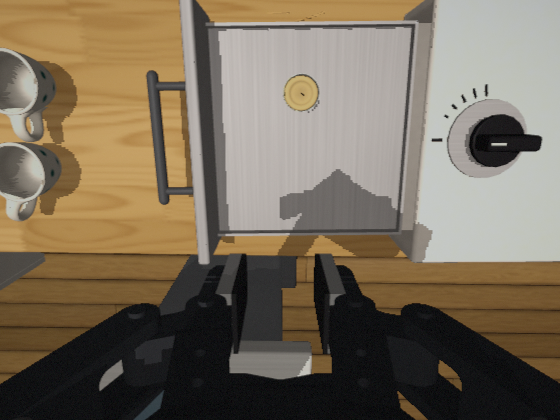

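View pics/t3.png

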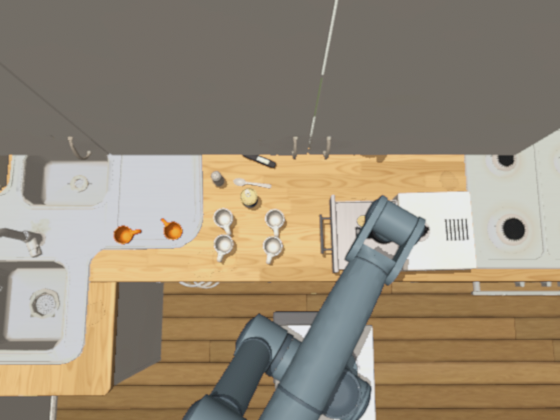

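The tray is open and holds only a tea light, at px (301,92). The floor corners are at about (208,27), (413,25), (400,231) and (218,234). No matchbox is seen.

Run:
```python
from h import *
import pickle
st=pickle.load(open('st3.p','rb'))
f=lambda u,v,z:onz('wrist',(u,v),z,st).round(1)
print('tea',f(301,92,37)); c=[f(*p,22) for p in ((208,27),(413,25),(400,231),(218,234))]; print(c,np.mean(c,0))
r=[f(*p,34) for p in ((205,22),(417,21),(403,235),(216,238))]; print(r,np.mean(r,0))
print('panel top',f(180,0,90),f(203,263,90)); print('handle',f(152,72,73),f(164,203,73)); print('knob',f(475,143,138),f(540,143,138))
```

```text
tea [ 491.3 -131.6   37. ]
[array([554.2, -34.6,  22. ]), array([ 559.5, -245.7,   22. ]), array([ 336. , -255.3,   22. ]), array([328.7, -38.3,  22. ])] [ 444.6   -143.475   22.   ]
[array([556.4, -33.9,  34. ]), array([ 560.7, -245.3,   34. ]), array([ 335.2, -255.1,   34. ]), array([328. , -37.9,  34. ])] [ 445.075 -143.05    34.   ]
panel top [561.7 -24.   90. ] [321.1 -33.9  90. ]
handle [505.3   9.7  73. ] [379.3   7.1  73. ]
knob [ 450.3 -267.4  138. ] [ 451.1 -319.6  138. ]
```

{"op": "apply_moves", "data": {"deltas": [[0.1,-0.02,-0.1,0,0,0,65],[0.206,-0.047,-0.2,0,0,0,65],[0.206,-0.047,-0.3,0,0,0,65],[0.206,-0.047,-0.4,0,0,0,65],[0.206,-0.047,-0.5,0,0,0,65],[0.206,-0.047,-0.57,0,0,0,65],[0.206,-0.047,-0.57,0,0,0,65]]}}

```text
t: 5.35
position: [486.4, -126.4, 57.1]
tool_rot: [[1.0, 0.015, -0.013], [0.015, -1.0, 0.007], [-0.013, -0.007, -1.0]]
ft_force: [-1.4, 0.3, -1.0]
width: 55.5
```

Run:
```python
from h import *
st=env.observe(); print(st['position'],st['width'])
save('wrist','w4'); print(proj('wrist',[491.3,-131.6,37],st))
```

```text
[ 486.36284514 -126.35085466   57.07632712] 55.470802590047924
[292.50899163 243.06719989]
```

View pics/w4.png

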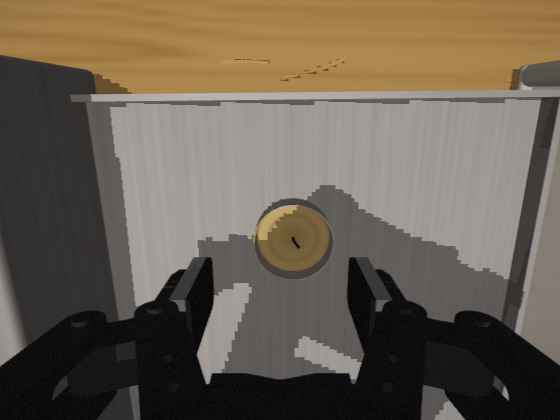

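Tea light at px (293,239), centred between the fingers in y. I'll let the arm settle and measure again.

{"op": "apply_moves", "data": {"deltas": [[0,0,0,0,0,0,65],[0,0,0,0,0,0,65],[0,0,0,0,0,0,65]]}}

```text
t: 5.65
position: [493.9, -130.4, 68.0]
tool_rot: [[1.0, 0.015, 0.005], [0.015, -1.0, -0.003], [0.005, 0.003, -1.0]]
ft_force: [0.1, -0.2, 0.3]
width: 55.5
```

Run:
```python
from h import *
st=env.observe(); print(st['position'],st['tool_rot'])
im=save('wrist','w5')
hsv=cv2.cvtColor(im,cv2.COLOR_RGB2HSV)
m=(hsv[...,1]>110)&(hsv[...,0]>10)&(hsv[...,0]<35); m[:150]=0;m[350:]=0
n,l,s,c=cv2.connectedComponentsWithStats(m.astype('uint8'))
i=1+s[1:,4].argmax(); print(s[i],c[i]); x,y,w,h=s[i][:4]
print(onz('wrist',(x+w/2,y+h/2),37,st))
```

```text
[ 493.93627594 -130.350135     67.97017602] [[ 0.99987556  0.01482799  0.00538543]
 [ 0.01484323 -0.99988591 -0.00279957]
 [ 0.0053433   0.00287916 -0.99998158]]
[ 250  217   68   59 3023] [284.31392656 246.62057559]
[ 493.21875404 -132.03447817   37.        ]
```

{"op": "apply_moves", "data": {"deltas": [[0,-0.004,-0.05,0,0,0,65],[0,-0.004,-0.09,0,0,0,65],[0,-0.004,-0.113,0,0,0,65],[0,-0.004,-0.113,0,0,0,65],[0,-0.004,-0.113,0,0,0,20],[0,-0.004,-0.113,0,0,0,20],[0,-0.004,-0.113,0,0,0,20],[0,-0.004,-0.113,0,0,0,20],[0,-0.004,-0.113,0,0,0,20]], "force": 30}}

```text
t: 6.45
position: [493.0, -131.5, 21.0]
tool_rot: [[1.0, 0.015, 0.003], [0.015, -1.0, -0.001], [0.003, 0.001, -1.0]]
ft_force: [0.1, 0.3, 7.9]
width: 36.0
```

{"op": "apply_moves", "data": {"deltas": [[0,0,0.1,0,0,0,20],[0,0,0.2,0,0,0,20],[0,0,0.28,0,0,0,20],[0,0.1,0.28,0,0,0,20],[0,0.2,0.28,0,0,0,20],[0,0.3,0.28,0,0,0,20],[0.01,0.4,0.28,0,0,0,20],[0.01,0.48,0.28,0,0,0,20],[0.01,0.52,0.2,0,0,0,20],[0.01,0.52,0.1,0,0,0,20]]}}

```text
t: 7.28
position: [499.0, 80.0, 62.4]
tool_rot: [[1.0, 0.019, 0.01], [0.019, -1.0, -0.0], [0.01, 0.0, -1.0]]
ft_force: [-0.2, 0.7, -0.2]
width: 36.0
```

{"op": "apply_moves", "data": {"deltas": [[0,0,-0.08,0,0,0,20],[0,0,-0.13,0,0,0,20],[0,0,-0.145,0,0,0,20],[0,0,-0.145,0,0,0,20],[0,0,-0.148,0,0,0,20],[0,0,-0.148,0,0,0,20]]}}

```text
t: 7.78
position: [496.4, 77.0, 1.0]
tool_rot: [[1.0, 0.015, 0.001], [0.015, -1.0, -0.0], [0.001, 0.0, -1.0]]
ft_force: [-0.7, 0.1, 0.1]
width: 36.2
```

Release, rise, then go over the cups for a wrist view.

{"op": "apply_moves", "data": {"deltas": [[0,0,0.0,0,0,0,60],[0,0,0.0,0,0,0,60],[0,0,0.0,0,0,0,60],[0,0,0.1,0,0,0,60],[0,0,0.3,0,0,0,60],[0,0,0.5,0,0,0,90],[-0.1,0.2,0.72,0,0,0,90],[-0.25,0.4,0.72,0,0,0,90]]}}

```text
t: 8.45
position: [471.6, 121.9, 190.4]
tool_rot: [[1.0, 0.011, 0.007], [0.011, -1.0, -0.0], [0.007, 0.0, -1.0]]
ft_force: [1.6, 0.4, 0.4]
width: 77.0
```

{"op": "apply_moves", "data": {"deltas": [[0,0,0,0,0,0,90],[0,0,0,0,0,0,90],[0,0,0,0,0,0,90]]}}

```text
t: 8.7
position: [468.5, 122.7, 184.8]
tool_rot: [[1.0, 0.015, -0.001], [0.015, -1.0, -0.0], [-0.001, 0.0, -1.0]]
ft_force: [-0.5, 0.7, -0.1]
width: 76.9
```

Run:
```python
from h import *
import pickle
st=env.observe(); print(st['t'],st['position'])
save('wrist','w6'); pickle.dump(st,open('st6.p','wb'))
```

```text
8.7 [468.48461038 122.71954897 184.81013713]
```

View pics/w6.png

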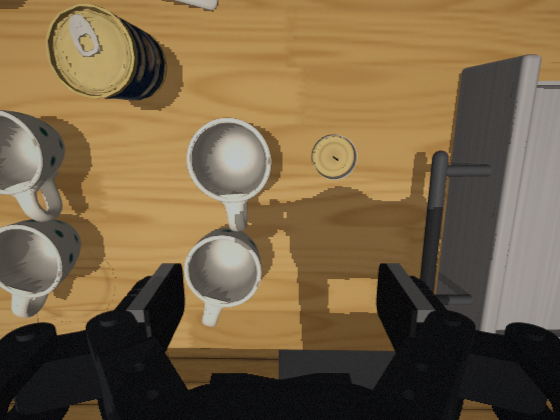

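The tea light is on the worktop at (334,156). Cup C's rim is at (230,160) with its handle end at (238,228). Cup D's rim is at (223,269) with its handle end at (210,322). The tin is at the upper left.

Run:
```python
from h import *
import pickle
st=pickle.load(open('st6.p','rb'))
f=lambda u,v,z:onz('wrist',(u,v),z,st).round(1)
print('tea',f(334,156,15))
for n,r,h in (('C',(229.5,160),(238,226)),('D',(223,268.5),(210,320))):
    R=f(*r,55);H=f(*h,35); d=H-R; print(n,R,H,np.degrees(np.arctan2(d[1],d[0])).round(1),'len',np.hypot(*d[:2]))
print('Cwidth',f(189,160,55),f(270,160,55),'D',f(186,268,55),f(260.5,268,55))
```

```text
tea [496.  78.  15.]
C [496.8 161.1  55. ] [438.9 157.9  35. ] -176.8 len 57.9883609011326
D [409.4 168.1  55. ] [349.5 184.4  35. ] 164.8 len 62.07817651961112
Cwidth [496.3 191.1  55. ] [497.3 131.1  55. ] D [409.3 197.9  55. ] [410.3 138.   55. ]
```

{"op": "apply_moves", "data": {"deltas": [[-0.07,0.06,0,0,0,-0.07,100],[-0.149,0.113,0,0,0,-0.15,100],[-0.149,0.113,-0.1,0,0,-0.173,100],[-0.149,0.113,-0.2,0,0,-0.173,100],[-0.149,0.113,-0.25,0,0,-0.173,100],[-0.149,0.113,-0.25,0,0,-0.173,100],[-0.149,0.113,-0.25,0,0,-0.173,100],[-0.149,0.113,-0.25,0,0,-0.173,100]]}}

```text
t: 9.42
position: [410.3, 167.7, 86.1]
tool_rot: [[0.967, -0.255, 0.001], [-0.255, -0.967, 0.0], [0.001, -0.0, -1.0]]
ft_force: [-0.0, 0.5, -0.4]
width: 85.1
```

Run:
```python
from h import *
st=env.observe(); print(st['t'],st['position'],st['tool_rot'])
save('wrist','w7')
```

```text
9.4167 [410.30826817 167.73570246  86.09840454] [[ 9.66924817e-01 -2.55060635e-01  6.85745787e-04]
 [-2.55060744e-01 -9.66925029e-01  7.45252354e-05]
 [ 6.44056311e-04 -2.46967130e-04 -9.99999762e-01]]
```

View pics/w7.png

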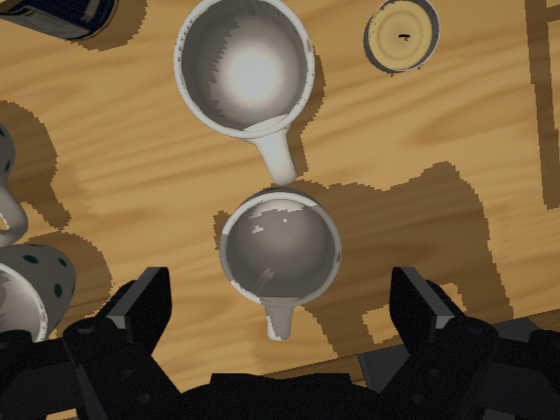

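Cup D's rim is at (281,248), aligned and centred between the fingers. Descend and grip.

{"op": "apply_moves", "data": {"deltas": [[0,0,-0.07,0,0,0,100],[0,0,-0.13,0,0,0,100],[0,0,-0.17,0,0,0,100],[0,0,-0.17,0,0,0,100],[0,0,-0.17,0,0,0,40],[0,0,-0.17,0,0,0,40],[0,0,-0.17,0,0,0,40],[0,0,-0.17,0,0,0,40],[0,0,-0.17,0,0,0,40],[0,0,-0.16,0,0,0,40]], "force": 35}}

```text
t: 10.3
position: [410.2, 168.1, 22.6]
tool_rot: [[0.967, -0.254, 0.002], [-0.254, -0.967, 0.0], [0.002, -0.001, -1.0]]
ft_force: [-0.6, -0.2, -0.3]
width: 59.7
```

{"op": "apply_moves", "data": {"deltas": [[0,0,0.1,0,0,0,40],[0,0,0.2,0,0,0,40],[0,-0.05,0.3,0,0,0.04,40],[0,-0.15,0.3,0,0,0.1,40],[0,-0.25,0.3,0,0,0.175,40],[0,-0.35,0.3,0,0,0.175,40],[0,-0.45,0.3,0,0,0.175,40],[0,-0.55,0.3,0,0,0.175,40],[0,-0.65,0.3,0,0,0.175,40],[0,-0.75,0.3,0,0,0.175,40]]}}

```text
t: 11.13
position: [409.1, -133.9, 142.5]
tool_rot: [[1.0, 0.018, 0.002], [0.018, -1.0, -0.001], [0.002, 0.001, -1.0]]
ft_force: [0.9, 0.8, -1.3]
width: 59.8
```

{"op": "apply_moves", "data": {"deltas": [[-0.01,-0.08,0,0,0,0,40],[-0.01,-0.14,0,0,0,0,40],[-0.01,-0.14,0,0,0,0,40],[-0.01,-0.14,0,0,0,0,40],[-0.01,-0.14,-0.08,0,0,0,40],[-0.01,-0.14,-0.16,0,0,0,40],[-0.01,-0.14,-0.16,0,0,0,40],[-0.01,-0.14,-0.16,0,0,0,40]]}}

```text
t: 11.8
position: [404.2, -185.8, 76.4]
tool_rot: [[1.0, 0.019, -0.003], [0.019, -1.0, 0.003], [-0.003, -0.003, -1.0]]
ft_force: [0.7, -0.3, -1.7]
width: 60.2
```

Run:
```python
from h import *
st=env.observe(); print(st['t'],st['position'],st['tool_rot'])
save('wrist','w8')
```

```text
11.8 [ 404.1962885  -185.77702961   76.39663748] [[ 0.99980545  0.01943397 -0.00337363]
 [ 0.01944419 -0.99980637  0.0030257 ]
 [-0.00331418 -0.00309071 -0.99998973]]
```

View pics/w8.png

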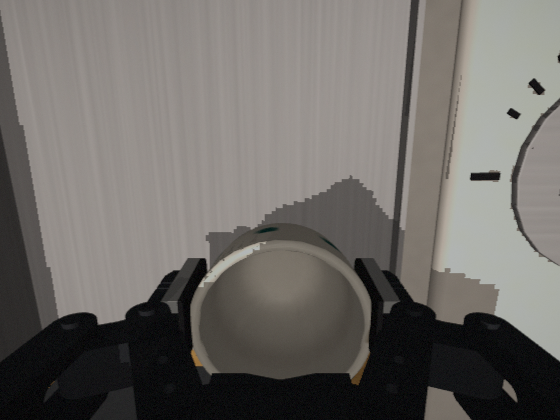

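The held cup sits clear of the tray's back rim (col ~410). Lower and release.

{"op": "apply_moves", "data": {"deltas": [[0,-0.005,-0.04,0,0,0,40],[0,-0.005,-0.07,0,0,0,40],[0,-0.005,-0.086,0,0,0,40],[0,-0.005,-0.09,0,0,0,40],[0,-0.005,-0.09,0,0,0,40]]}}

```text
t: 12.27
position: [406.2, -190.1, 43.0]
tool_rot: [[1.0, 0.018, 0.001], [0.018, -1.0, -0.001], [0.001, 0.001, -1.0]]
ft_force: [-1.0, 3.6, 1.9]
width: 59.8
```

{"op": "apply_moves", "data": {"deltas": [[0,0,0,0,0,0,83],[0,0,0,0,0,0,83],[0,0,0,0,0,0,83],[0,0,0.04,0,0,0,83],[0,0,0.15,0,0,0,83],[0,0.1,0.3,0,0,0,83],[0,0.2,0.4,0,0,0,83]]}}

```text
t: 12.85
position: [406.4, -141.3, 169.8]
tool_rot: [[1.0, 0.015, 0.004], [0.015, -1.0, -0.003], [0.004, 0.003, -1.0]]
ft_force: [1.6, -0.2, -0.1]
width: 71.0
```

Run:
```python
from h import *
st=env.observe(); print(st['t'],st['position'])
save('wrist','w9')
```

```text
12.85 [ 406.39815878 -141.32051943  169.84922076]
```

View pics/w9.png

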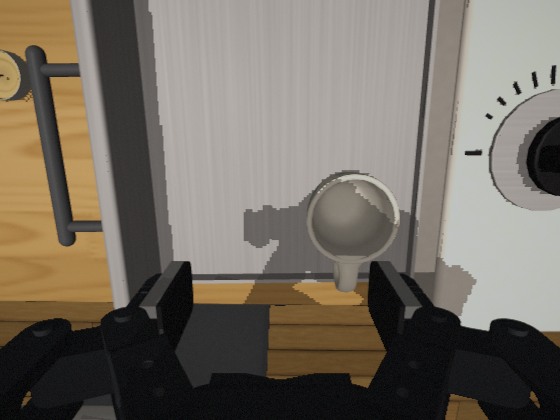

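Cup D stands in the tray (rim at (353,219), handle over the near rim). The tea light is now near px (10,75), so I'll check whether it moved.

Run:
```python
from h import *
st=env.observe()
print('tea',onz('wrist',(8,76),15,st),'cup',onz('wrist',(352.5,219),77,st), 'rims', onz('wrist',(300,278),34,st),onz('wrist',(430,100),34,st),onz('wrist',(345,288),57,st))
```

```text
tea [496.86979159  73.89529364  15.        ] cup [ 404.10442623 -188.86250462   77.        ] rims [ 339.12110934 -157.52197484   34.        ] [ 484.95000006 -249.41184803   34.        ] [ 342.12344677 -191.29829687   57.        ]
```

{"op": "apply_moves", "data": {"deltas": [[0.03,0.1,0,0,0,0.026,100],[0.06,0.2,0,0,0,0.026,100],[0.09,0.3,0,0,0,0.026,100],[0.12,0.4,0,0,0,0.026,100],[0.15,0.5,0,0,0,0.026,100],[0.18,0.6,0,0,0,0.026,100],[0.21,0.7,0,0,0,0.026,100],[0.226,0.756,0,0,0,0.026,100],[0.226,0.756,-0.1,0,0,0.026,100],[0.226,0.756,-0.18,0,0,0.026,100]]}}

```text
t: 13.73
position: [498.3, 164.2, 95.8]
tool_rot: [[0.998, 0.062, 0.007], [0.062, -0.998, 0.001], [0.007, -0.0, -1.0]]
ft_force: [0.1, -0.3, -0.5]
width: 85.5
```

{"op": "apply_moves", "data": {"deltas": [[0,0,0,0,0,0,100],[0,0,0,0,0,0,100],[0,0,0,0,0,0,100]]}}

```text
t: 13.98
position: [497.3, 162.1, 96.1]
tool_rot: [[0.998, 0.058, 0.004], [0.058, -0.998, 0.0], [0.004, -0.0, -1.0]]
ft_force: [0.3, 1.0, 0.1]
width: 85.4
```

Run:
```python
from h import *
st=env.observe(); print(st['t'],st['position'],st['tool_rot'])
save('wrist','w10')
```

```text
13.9833 [497.25939471 162.0996743   96.14957265] [[ 9.98284404e-01  5.84446917e-02  3.53069067e-03]
 [ 5.84438438e-02 -9.98290639e-01  3.42950999e-04]
 [ 3.54469911e-03 -1.36015500e-04 -9.99993708e-01]]
```

View pics/w10.png

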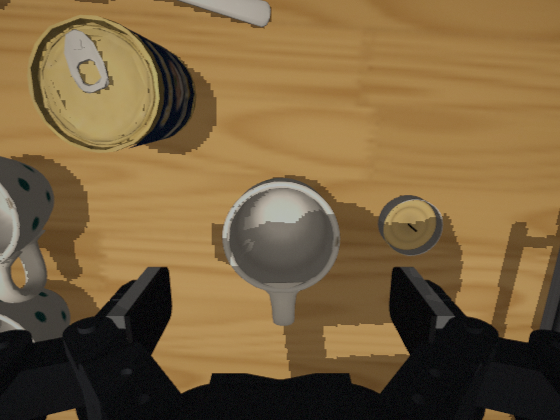

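Cup C is centred at (281,236). The tea light at (410,225) is just clear of the right finger, so I'll open a bit less on the descent.

{"op": "apply_moves", "data": {"deltas": [[0,0,-0.07,0,0,0,92],[0,0,-0.13,0,0,0,92],[0,0,-0.18,0,0,0,92],[0,0,-0.195,0,0,0,92],[0,0,-0.195,0,0,0,40],[0,0,-0.195,0,0,0,40],[0,0,-0.195,0,0,0,40],[0,0,-0.195,0,0,0,40],[0,0,-0.195,0,0,0,40]]}}

```text
t: 14.78
position: [497.4, 162.2, 17.7]
tool_rot: [[0.998, 0.059, 0.004], [0.059, -0.998, 0.0], [0.004, -0.0, -1.0]]
ft_force: [0.7, -1.2, 4.5]
width: 59.9
```

{"op": "apply_moves", "data": {"deltas": [[0,0,0.1,0,0,0,40],[0,0,0.2,0,0,0,40],[0,-0.05,0.3,0,0,-0.026,40],[0,-0.15,0.31,0,0,-0.026,40],[0,-0.25,0.31,0,0,-0.026,40],[0,-0.35,0.31,0,0,-0.026,40],[0.01,-0.45,0.31,0,0,-0.026,40],[0.02,-0.55,0.31,0,0,-0.026,40],[0.03,-0.65,0.31,0,0,-0.026,40],[0.037,-0.75,0.31,0,0,-0.026,40]]}}

```text
t: 15.62
position: [510.4, -139.8, 140.3]
tool_rot: [[1.0, 0.018, 0.001], [0.018, -1.0, -0.0], [0.001, 0.0, -1.0]]
ft_force: [0.5, 0.3, -2.2]
width: 60.1
```

{"op": "apply_moves", "data": {"deltas": [[0,-0.08,0,0,0,0,40],[0,-0.122,0,0,0,0,40],[0,-0.122,0,0,0,0,40],[0,-0.122,-0.06,0,0,0,40],[0,-0.122,-0.12,0,0,0,40],[0,-0.122,-0.18,0,0,0,40],[0,-0.122,-0.22,0,0,0,40],[0,-0.122,-0.245,0,0,0,40],[0,-0.122,-0.25,0,0,0,40],[0,-0.122,-0.25,0,0,0,40]]}}

```text
t: 16.45
position: [510.7, -184.8, 41.3]
tool_rot: [[1.0, 0.018, -0.001], [0.018, -1.0, 0.002], [-0.001, -0.002, -1.0]]
ft_force: [-5.7, 9.0, 10.2]
width: 59.8
```

{"op": "apply_moves", "data": {"deltas": [[0,0,0,0,0,0,40],[0,0,0,0,0,0,83],[0,0,0,0,0,0,83],[0,0,0,0,0,0,83],[0,0,0.04,0,0,0,83],[0,0,0.15,0,0,0,83],[-0.08,0.1,0.3,0,0,0,83],[-0.16,0.2,0.4,0,0,0,83],[-0.2,0.3,0.5,0,0,0,83]]}}

```text
t: 17.2
position: [458.9, -115.0, 188.7]
tool_rot: [[1.0, 0.017, 0.001], [0.017, -1.0, -0.001], [0.001, 0.001, -1.0]]
ft_force: [0.9, 1.5, 0.8]
width: 70.7
```

Run:
```python
from h import *
st=env.observe(); print(st['t'],st['position'])
save('wrist','w11')
```

```text
17.2 [ 458.88499554 -114.9697467   188.66122367]
```

View pics/w11.png

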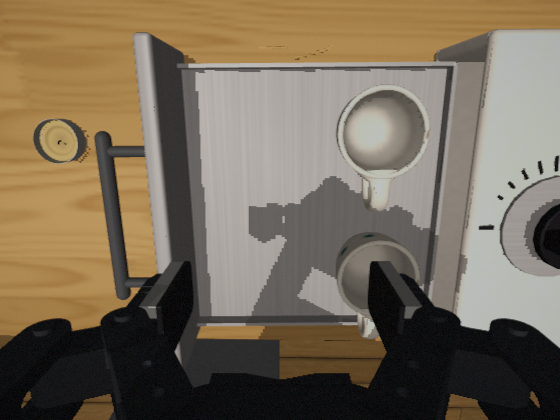

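Cups C (rim (383,132)) and D (rim (377,275)) stand in the back of the tray. Next, a look at cups A and B.

{"op": "apply_moves", "data": {"deltas": [[0,0.1,0,0,0,0,90],[0,0.2,0,0,0,0,90],[-0.03,0.3,0,0,0,0,90],[-0.06,0.4,0,0,0,0,90],[-0.08,0.5,0,0,0,0,90],[-0.1,0.6,0,0,0,0,90],[-0.12,0.7,0,0,0,0,90],[-0.15,0.8,0,0,0,0,90],[-0.15,0.9,0,0,0,0,90],[-0.15,1.0,0,0,0,0,90]]}}

```text
t: 18.08
position: [398.3, 286.8, 187.4]
tool_rot: [[1.0, 0.019, 0.002], [0.019, -1.0, 0.001], [0.002, -0.001, -1.0]]
ft_force: [1.5, 0.2, 1.0]
width: 76.7
```

{"op": "apply_moves", "data": {"deltas": [[0,0,0,0,0,0,90],[0,0,0,0,0,0,90],[0,0,0,0,0,0,90]]}}

```text
t: 18.33
position: [399.1, 284.4, 186.7]
tool_rot: [[1.0, 0.019, 0.0], [0.019, -1.0, -0.0], [0.0, 0.0, -1.0]]
ft_force: [0.2, 0.1, 1.1]
width: 76.9
```

Run:
```python
from h import *
import pickle
st=env.observe(); print(st['t'],st['position'])
save('wrist','w12');pickle.dump(st,open('st12.p','wb'))
```

```text
18.3333 [399.09975395 284.35585851 186.70367721]
```

View pics/w12.png

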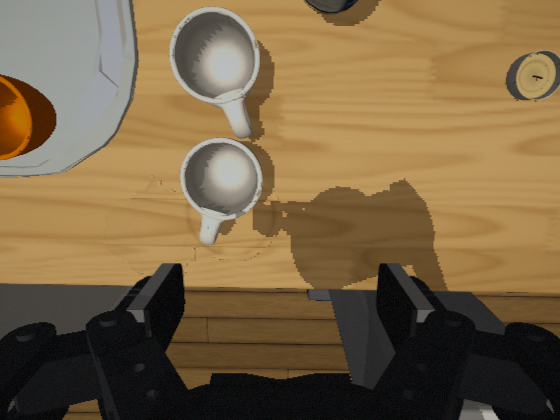

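Cup A's rim is at (215,56) with its handle end at (243,134). Cup B's rim is at (221,180) with its handle end at (206,240).

Run:
```python
from h import *
import pickle
st=pickle.load(open('st12.p','rb'))
f=lambda u,v,z:onz('wrist',(u,v),z,st).round(1)
for n,r,h in (('A',(214.5,56),(243,132)),('B',(221,179.5),(206.5,240))):
    R=f(*r,55);H=f(*h,35); d=H-R; print(n,R,H,np.degrees(np.arctan2(d[1],d[0])).round(1),'len',np.hypot(*d[:2]))
```

```text
A [499.1 332.3  55. ] [446.5 314.9  35. ] -161.7 len 55.40324900220206
B [412.2 329.8  55. ] [355.9 346.5  35. ] 163.5 len 58.724611535539346
```

{"op": "apply_moves", "data": {"deltas": [[0.02,0.06,-0.05,0,0,-0.07,100],[0.034,0.112,-0.1,0,0,-0.14,100],[0.034,0.112,-0.17,0,0,-0.192,100],[0.034,0.112,-0.23,0,0,-0.192,100],[0.034,0.112,-0.25,0,0,-0.192,100],[0.034,0.112,-0.25,0,0,-0.192,100],[0.034,0.112,-0.25,0,0,-0.192,100]]}}

```text
t: 18.97
position: [413.7, 328.2, 87.1]
tool_rot: [[0.96, -0.281, 0.0], [-0.281, -0.96, 0.0], [0.0, -0.0, -1.0]]
ft_force: [0.2, 0.0, 0.7]
width: 85.7
```

Run:
```python
from h import *
st=env.observe(); print(st['t'],st['position'],st['tool_rot'])
save('wrist','w13')
```

```text
18.9667 [413.68256497 328.21434324  87.12915255] [[ 9.59633104e-01 -2.81254502e-01  4.59154819e-04]
 [-2.81254613e-01 -9.59633161e-01  1.98570836e-04]
 [ 3.84771249e-04 -3.19694559e-04 -9.99999875e-01]]
```

View pics/w13.png

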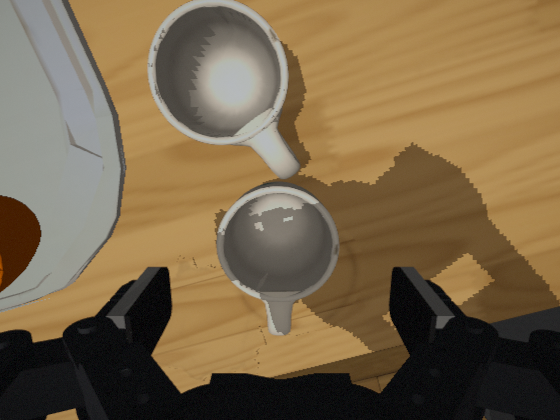

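Aligned; cup B is centred at (278,243). Grip.

{"op": "apply_moves", "data": {"deltas": [[0,0.002,-0.07,0,0,0,100],[0,0.002,-0.13,0,0,0,100],[0,0.002,-0.17,0,0,0,100],[0,0.002,-0.172,0,0,0,100],[0,0.002,-0.172,0,0,0,40],[0,0.002,-0.172,0,0,0,40],[0,0.002,-0.172,0,0,0,40],[0,0.002,-0.172,0,0,0,40],[0,0.002,-0.172,0,0,0,40]]}}

```text
t: 19.77
position: [414.8, 330.3, 20.2]
tool_rot: [[0.96, -0.28, 0.004], [-0.28, -0.96, 0.001], [0.003, -0.002, -1.0]]
ft_force: [-1.1, -3.4, 6.6]
width: 60.1
```

{"op": "apply_moves", "data": {"deltas": [[0,0,0.1,0,0,0,40],[0,0,0.2,0,0,0,40],[0,-0.05,0.3,0,0,0.05,40],[0,-0.15,0.31,0,0,0.1,40],[0,-0.25,0.31,0,0,0.15,40],[0,-0.35,0.31,0,0,0.192,40],[0,-0.45,0.31,0,0,0.192,40],[0,-0.55,0.31,0,0,0.192,40],[0,-0.65,0.31,0,0,0.192,40],[0,-0.75,0.31,0,0,0.192,40]]}}

```text
t: 20.6
position: [413.1, 27.9, 142.9]
tool_rot: [[1.0, 0.018, 0.003], [0.018, -1.0, -0.0], [0.003, 0.001, -1.0]]
ft_force: [1.1, -1.0, -1.3]
width: 59.8
```

{"op": "apply_moves", "data": {"deltas": [[-0.01,-0.1,0,0,0,0,40],[-0.021,-0.2,0,0,0,0,40],[-0.021,-0.28,0,0,0,0,40],[-0.021,-0.315,0,0,0,0,40],[-0.021,-0.315,0,0,0,0,40],[-0.021,-0.315,-0.06,0,0,0,40],[-0.021,-0.315,-0.12,0,0,0,40],[-0.021,-0.315,-0.15,0,0,0,40],[-0.021,-0.315,-0.15,0,0,0,40]]}}

```text
t: 21.35
position: [402.7, -94.4, 79.4]
tool_rot: [[1.0, 0.019, -0.005], [0.019, -1.0, 0.003], [-0.004, -0.003, -1.0]]
ft_force: [-0.4, 0.5, -2.2]
width: 60.4
```

Run:
```python
from h import *
st=env.observe(); print(st['t'],st['position'],st['tool_rot'])
save('wrist','w14')
```

```text
21.35 [402.6599625  -94.41032139  79.35645898] [[ 0.9998167   0.01860137 -0.00453475]
 [ 0.01861461 -0.99982254  0.00289651]
 [-0.00448007 -0.00298039 -0.99998552]]
```

View pics/w14.png

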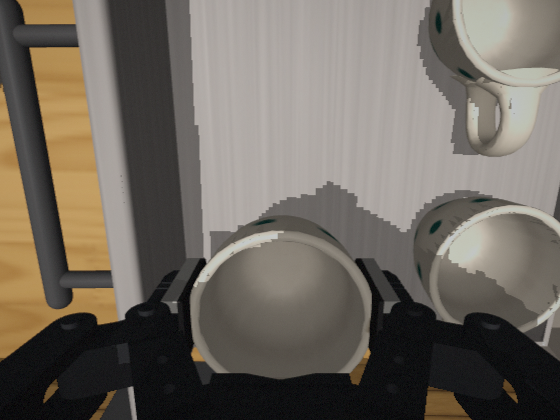

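There is room on both sides. Lower and release.

{"op": "apply_moves", "data": {"deltas": [[0,0,-0.05,0,0,0,40],[0,0,-0.08,0,0,0,40],[0,0,-0.095,0,0,0,40],[0,0,-0.1,0,0,0,40],[0,0,-0.1,0,0,0,40]]}}

```text
t: 21.82
position: [405.6, -96.5, 42.7]
tool_rot: [[1.0, 0.018, 0.002], [0.018, -1.0, -0.001], [0.002, 0.001, -1.0]]
ft_force: [-0.3, 0.0, -0.3]
width: 60.3
```

{"op": "apply_moves", "data": {"deltas": [[0,0,0,0,0,0,79],[0,0,0,0,0,0,79],[0,0,0,0,0,0,79],[0,0,0.04,0,0,0,79],[0,0,0.15,0,0,0,79],[0,0,0.25,0,0,0,79],[0,0,0.35,0,0,0,90],[0,0.1,0.38,0,0,0,90]]}}

```text
t: 22.48
position: [408.6, -61.6, 201.7]
tool_rot: [[1.0, 0.01, 0.013], [0.01, -1.0, -0.008], [0.013, 0.008, -1.0]]
ft_force: [1.3, -0.2, 0.6]
width: 76.7
```

Run:
```python
from h import *
st=env.observe(); print(st['t'],st['position'])
save('wrist','w15')
```

```text
22.4833 [408.61431003 -61.59307551 201.66398171]
```

View pics/w15.png

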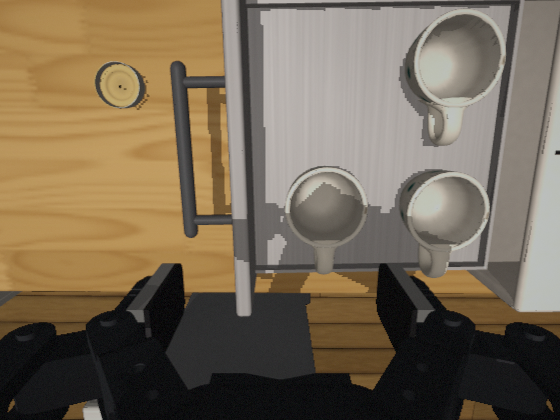

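Cup B is standing at (326,207). Now cup A.

{"op": "apply_moves", "data": {"deltas": [[0,0.1,0,0,0,0,100],[0.03,0.2,0,0,0,0,100],[0.06,0.3,0,0,0,0,100],[0.09,0.4,0,0,0,0,100],[0.12,0.5,0,0,0,0.05,100],[0.15,0.6,0,0,0,0.1,100],[0.18,0.7,0,0,0,0.15,100],[0.21,0.8,0,0,0,0.19,100],[0.234,0.9,0,0,0,0.19,100],[0.234,0.97,-0.05,0,0,0.19,100]]}}

```text
t: 23.37
position: [501.6, 336.0, 177.6]
tool_rot: [[0.95, 0.313, 0.009], [0.313, -0.95, 0.004], [0.009, -0.001, -1.0]]
ft_force: [1.1, 0.3, 1.4]
width: 85.3
```

{"op": "apply_moves", "data": {"deltas": [[0,0,-0.1,0,0,0,100],[0,0,-0.2,0,0,0,100],[0,0,-0.21,0,0,0,100],[0,0,-0.21,0,0,0,100],[0,0,-0.21,0,0,0,100]]}}

```text
t: 23.78
position: [499.2, 331.7, 91.2]
tool_rot: [[0.95, 0.311, 0.002], [0.311, -0.95, 0.001], [0.002, -0.0, -1.0]]
ft_force: [0.3, -0.1, 1.5]
width: 85.5
```

Run:
```python
from h import *
st=env.observe(); print(st['t'],st['position'],st['tool_rot'])
save('wrist','w16'); print(proj('wrist',[499.5,331.5,55],st))
```

```text
23.7833 [499.15182374 331.74112467  91.15560558] [[ 9.50467496e-01  3.10819757e-01  1.61778048e-03]
 [ 3.10818983e-01 -9.50468856e-01  7.16279867e-04]
 [ 1.76028390e-03 -1.77963847e-04 -9.99998435e-01]]
[282.24812999 241.19769533]
```

View pics/w16.png

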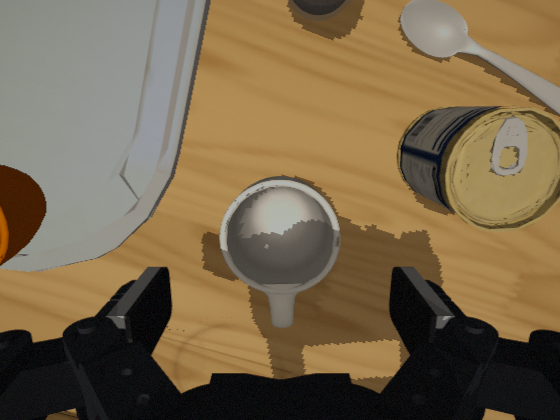

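Cup A is centred (281,236). The tin at (480,165) is clear of the right finger. Grip and carry.

{"op": "apply_moves", "data": {"deltas": [[0,0,-0.07,0,0,0,95],[0,0,-0.13,0,0,0,95],[0,0,-0.17,0,0,0,95],[0,0,-0.182,0,0,0,95],[0,0,-0.182,0,0,0,40],[0,0,-0.182,0,0,0,40],[0,0,-0.182,0,0,0,40],[0,0,-0.182,0,0,0,40],[0,0,-0.182,0,0,0,40]]}}

```text
t: 24.58
position: [500.3, 332.3, 19.4]
tool_rot: [[0.95, 0.311, 0.005], [0.311, -0.95, 0.002], [0.005, -0.0, -1.0]]
ft_force: [0.5, -1.7, 7.1]
width: 60.2
```

{"op": "apply_moves", "data": {"deltas": [[0,0,0.1,0,0,0,40],[0,0,0.2,0,0,0,40],[-0.02,-0.05,0.3,0,0,-0.05,40],[-0.02,-0.15,0.31,0,0,-0.1,40],[-0.02,-0.25,0.31,0,0,-0.15,40],[-0.02,-0.35,0.31,0,0,-0.19,40],[0,-0.45,0.31,0,0,-0.19,40],[0,-0.55,0.31,0,0,-0.19,40],[0.02,-0.65,0.31,0,0,-0.19,40],[0.03,-0.75,0.31,0,0,-0.19,40]]}}

```text
t: 25.42
position: [510.3, 29.8, 141.4]
tool_rot: [[1.0, 0.018, 0.001], [0.018, -1.0, -0.0], [0.001, 0.0, -1.0]]
ft_force: [0.7, 0.6, -1.8]
width: 59.6
```

{"op": "apply_moves", "data": {"deltas": [[0,-0.1,0,0,0,0,40],[0,-0.2,0,0,0,0,40],[0,-0.28,0,0,0,0,40],[0,-0.317,0,0,0,0,40],[0,-0.317,0,0,0,0,40],[0,-0.317,-0.06,0,0,0,40],[0,-0.317,-0.12,0,0,0,40],[0,-0.317,-0.15,0,0,0,40],[0,-0.317,-0.15,0,0,0,40]]}}

```text
t: 26.17
position: [507.7, -93.3, 77.7]
tool_rot: [[1.0, 0.019, -0.006], [0.019, -1.0, 0.003], [-0.006, -0.003, -1.0]]
ft_force: [0.4, 1.0, -1.6]
width: 59.6
```

Run:
```python
from h import *
st=env.observe(); print(st['t'],st['position'])
save('wrist','w17')
```

```text
26.1667 [507.71984993 -93.33179408  77.67166443]
```

View pics/w17.png

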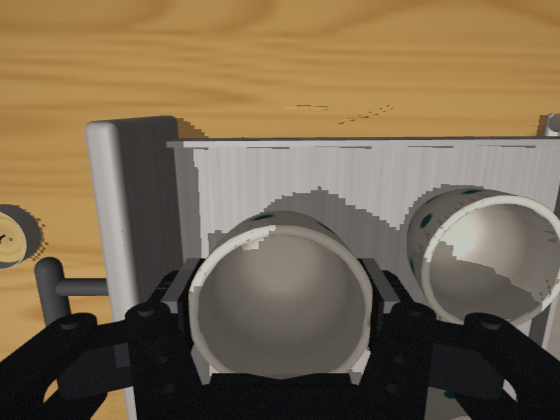

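Clear on both sides. Lower and release.

{"op": "apply_moves", "data": {"deltas": [[0,0,-0.05,0,0,0,40],[0,0,-0.08,0,0,0,40],[0,0,-0.093,0,0,0,40],[0,0,-0.098,0,0,0,40],[0,0,-0.098,0,0,0,40]]}}

```text
t: 26.63
position: [510.7, -95.2, 42.1]
tool_rot: [[1.0, 0.018, 0.001], [0.018, -1.0, -0.0], [0.001, 0.0, -1.0]]
ft_force: [-0.2, -0.4, -1.2]
width: 59.8
```

{"op": "apply_moves", "data": {"deltas": [[0,0,0,0,0,0,79],[0,0,0,0,0,0,79],[0,0,0,0,0,0,79],[0,0,0.04,0,0,0,79],[0,0,0.15,0,0,0,79],[0,0,0.25,0,0,0,79],[-0.1,-0.05,0.35,0,0,0,79],[-0.2,-0.05,0.5,0,0,0,60],[-0.25,-0.05,0.55,0,0,0,33],[-0.25,-0.05,0.55,0,0,0,33]]}}

```text
t: 27.47
position: [409.3, -115.4, 264.4]
tool_rot: [[1.0, 0.018, 0.002], [0.018, -1.0, -0.002], [0.002, 0.002, -1.0]]
ft_force: [0.9, -0.7, 0.7]
width: 32.0
```

Run:
```python
from h import *
import pickle
st=env.observe(); print(st['t'],st['position'])
save('wrist','w18');pickle.dump(st,open('st18.p','wb'));save('side','s18')
```

```text
27.4667 [ 409.26682674 -115.42767075  264.38681599]
```

View pics/w18.png

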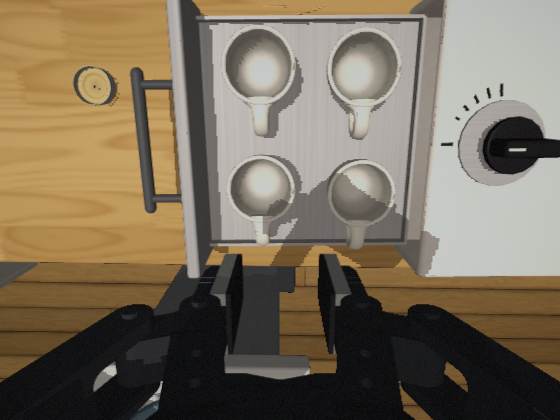

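View pics/s18.png

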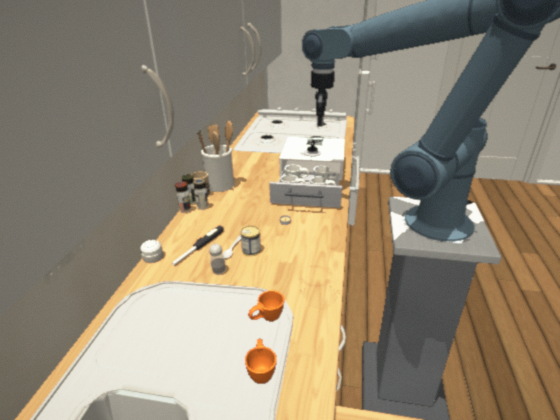

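All four cups stand upright inside the tray: rims at (259,66), (364,69), (262,190) and (361,193). The tea light lies on the worktop at (95,86). Now I measure the handle for pushing.

Run:
```python
from h import *
import pickle
st=pickle.load(open('st18.p','rb'))
f=lambda u,v,z:onz('wrist',(u,v),z,st).round(1)
print('handle',f(137,69,74),f(150.5,212,74),'tea',f(95.5,86,15))
for p in ((259,66),(364,69),(262,190),(361.5,193)): print(f(*p,77)-np.array([444.5,-143.5,0]))
print('handle ends',f(262,242,50),f(357,247,50), 'rim',f(300,242,34),f(400,242,34))
```

```text
handle [505.4   8.2  74. ] [379.2   6.2  74. ] tea [493.8  73.2  15. ]
[65.  47.9 77. ]
[ 64.2 -40.5  77. ]
[-41.5  44.8  77. ]
[-42.7 -46.7  77. ]
handle ends [342.2 -97.8  50. ] [ 338.5 -196.3   50. ] rim [ 336.9 -138.1   34. ] [ 338.9 -246.    34. ]
```

{"op": "apply_moves", "data": {"deltas": [[0.04,0.1,0,0,0,0,33],[0.082,0.2,-0.05,0,0,0,33],[0.082,0.3,-0.15,0,0,0,33],[0.082,0.311,-0.25,0,0,0,33],[0.082,0.311,-0.35,0,0,0,33],[0.082,0.311,-0.35,0,0,0,33],[0.082,0.311,-0.35,0,0,0,33],[0.082,0.311,-0.35,0,0,0,33]]}}

```text
t: 28.23
position: [442.7, 9.4, 120.9]
tool_rot: [[1.0, 0.018, -0.002], [0.018, -1.0, 0.0], [-0.002, -0.0, -1.0]]
ft_force: [-0.2, 0.6, 0.8]
width: 27.7
```

Run:
```python
from h import *
st=env.observe(); print(st['t'],st['position'])
save('wrist','w19'); print(proj('wrist',[442,9,74],st))
```

```text
28.2333 [442.6732638    9.44861267 120.92724491]
[281.6647541  235.27023086]
```

View pics/w19.png

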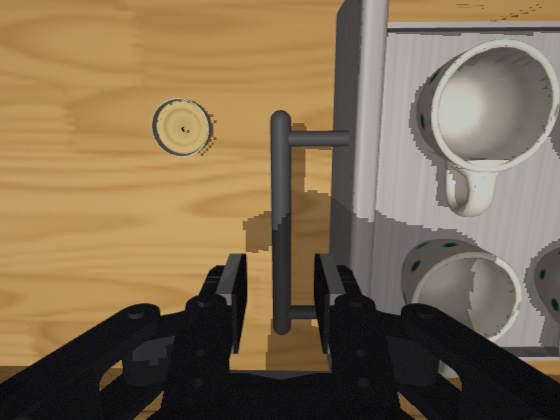

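The bar (col 281) is centred between the fingers. Descend and pinch.

{"op": "apply_moves", "data": {"deltas": [[0,0,-0.08,0,0,0,33],[0,0,-0.15,0,0,0,33],[0,0,-0.18,0,0,0,33],[0,0,-0.18,0,0,0,33],[0,0,-0.18,0,0,0,0],[0,0,-0.18,0,0,0,0],[0,0,-0.18,0,0,0,0],[0,0,-0.18,0,0,0,0]], "force": 40}}

```text
t: 28.95
position: [444.9, 8.6, 51.7]
tool_rot: [[1.0, 0.018, 0.004], [0.018, -1.0, -0.001], [0.004, 0.001, -1.0]]
ft_force: [-0.7, -0.2, 7.1]
width: 9.5
```

{"op": "apply_moves", "data": {"deltas": [[0,-0.01,0,0,0,0,0],[0,-0.03,0,0,0,0,0],[0.001,-0.06,0,0,0,0,0],[0.001,-0.095,0,0,0,0,0],[0.002,-0.13,0,0,0,0,0],[0.003,-0.165,0,0,0,0,0],[0.003,-0.2,0,0,0,0,0],[0.004,-0.235,0,0,0,0,0],[0.005,-0.265,0,0,0,0,0],[0.005,-0.29,0,0,0,0,0]]}}

```text
t: 29.78
position: [447.8, -108.1, 51.7]
tool_rot: [[1.0, 0.017, 0.007], [0.017, -1.0, -0.001], [0.007, 0.002, -1.0]]
ft_force: [7.4, 3.5, 2.9]
width: 9.4
```

{"op": "apply_moves", "data": {"deltas": [[0,-0.025,0,0,0,0,0],[0.001,-0.06,0,0,0,0,0],[0.001,-0.095,0,0,0,0,0],[0.002,-0.13,0,0,0,0,0],[0.003,-0.16,0,0,0,0,0],[0.004,-0.185,0,0,0,0,0],[0.004,-0.205,0,0,0,0,0],[0.004,-0.22,0,0,0,0,0],[0.005,-0.23,0,0,0,0,0],[0.005,-0.235,0,0,0,0,0]]}}

```text
t: 30.62
position: [449.8, -196.9, 51.6]
tool_rot: [[1.0, 0.014, 0.006], [0.014, -1.0, 0.01], [0.006, -0.01, -1.0]]
ft_force: [10.8, 32.2, 17.7]
width: 9.1
```

{"op": "apply_moves", "data": {"deltas": [[0,-0.006,0,0,0,0,0],[0,-0.01,0,0,0,0,0],[0,-0.01,0,0,0,0,0],[0,-0.01,0,0,0,0,0]]}}

```text
t: 30.95
position: [449.8, -196.9, 51.5]
tool_rot: [[1.0, 0.014, 0.005], [0.014, -1.0, 0.017], [0.005, -0.017, -1.0]]
ft_force: [12.7, 40.3, 23.3]
width: 9.5
```

It is back at the initial home reading (y = -196.9), with the stop pushing back. Release, rise and check.

{"op": "apply_moves", "data": {"deltas": [[0,0.02,0,0,0,0,0],[0,0.02,0,0,0,0,33],[0,0.02,0,0,0,0,33],[0,0.02,0,0,0,0,33],[0,0.02,0.1,0,0,0,33],[0,0.02,0.2,0,0,0,33],[-0.02,-0.05,0.35,0,0,0,33],[-0.08,-0.15,0.5,0,0,0,33],[-0.08,-0.15,0.5,0,0,0,33],[-0.08,-0.15,0.5,0,0,0,33]]}}

```text
t: 31.78
position: [415.1, -268.6, 255.2]
tool_rot: [[1.0, 0.015, 0.005], [0.015, -1.0, -0.007], [0.005, 0.007, -1.0]]
ft_force: [1.4, -0.7, 1.0]
width: 27.9
```

Run:
```python
from h import *
import pickle
st=env.observe(); print(st['t'],st['position'],st['tool_rot'])
save('wrist','w20');pickle.dump(st,open('st20.p','wb'));
```

```text
31.7833 [ 415.12062812 -268.59523261  255.17321475] [[ 0.99987207  0.01520555  0.00496436]
 [ 0.01523794 -0.99986241 -0.00655429]
 [ 0.00486401  0.0066291  -0.9999662 ]]
```

View pics/w20.png

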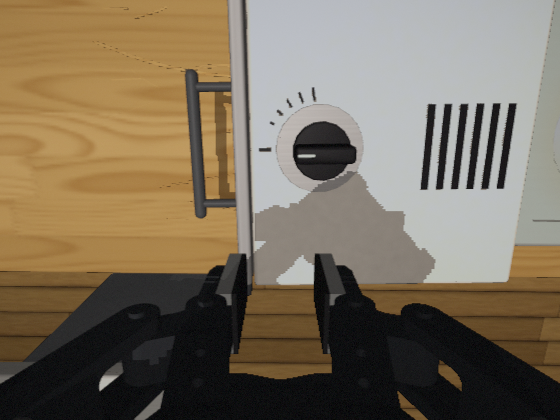

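The panel looks flush with the box. The handle runs from (192,72) to (201,215) and the knob bar from (292,154) to (356,154). Measuring.

Run:
```python
from h import *
import pickle
st=pickle.load(open('st20.p','rb'))
f=lambda u,v,z:onz('wrist',(u,v),z,st).round(1)
print('handle',f(192,72,74),f(201,215,74)); print('knob',f(292.5,153.5,138),f(356.5,153.5,138),f(324.5,153.5,138),'disc',f(320,148,114))
st['position'][2]+=0; print(st['joints'])
im=cv2.imread('pics/w20.png'); cv2.imwrite('pics/w20a.png',cv2.resize(im[60:230,180:380],None,fx=4,fy=3.5,interpolation=cv2.INTER_CUBIC)[:590])
```

```text
handle [ 509.6 -194.8   74. ] [ 386.5 -197.3   74. ]
knob [ 451.1 -277.1  138. ] [ 451.8 -322.1  138. ] [ 451.5 -299.6  138. ] disc [ 452.9 -299.   114. ]
[-4.60381836e+01 -8.84282608e+00  1.10413808e+02 -5.72068778e-02
  7.79612587e+01  4.31013298e+01]
```

View pics/w20a.png

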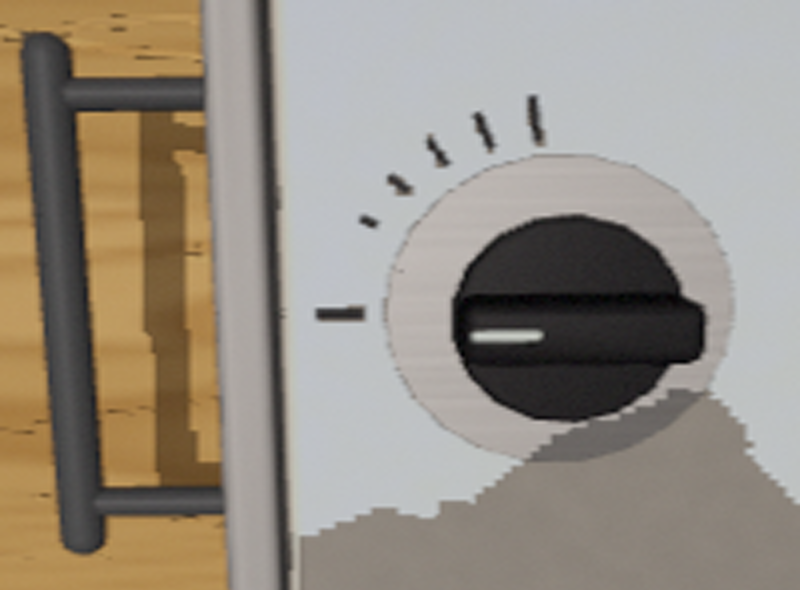

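The handle and panel are consistent with home. The knob centre is about (452, -299). Turning the tool 90° above it.

{"op": "apply_moves", "data": {"deltas": [[0,0,0,0,0,0.07,50],[0.03,-0.03,0,0,0,0.14,50],[0.06,-0.05,0,0,0,0.21,50],[0.08,-0.07,0,0,0,0.28,50],[0.092,-0.076,0,0,0,0.35,50],[0.092,-0.076,0,0,0,0.42,50],[0.092,-0.076,0,0,0,0.49,50],[0.092,-0.076,0,0,0,0.56,50],[0.092,-0.076,0,0,0,0.63,50],[0.092,-0.076,0,0,0,0.7,50]]}}

```text
t: 32.67
position: [451.2, -294.9, 248.0]
tool_rot: [[0.434, 0.901, -0.002], [0.901, -0.434, 0.002], [0.001, -0.003, -1.0]]
ft_force: [0.4, -0.2, -0.7]
width: 42.4
```

{"op": "apply_moves", "data": {"deltas": [[0,0,0,0,0,0.07,50],[0,0,0,0,0,0.14,50],[0,0,-0.05,0,0,0.22,50],[0,0,-0.12,0,0,0.3,50],[0,0,-0.15,0,0,0.304,50],[0,0,-0.15,0,0,0.304,50],[0,0,-0.15,0,0,0.304,50],[0,0,-0.15,0,0,0.304,50]]}}

```text
t: 33.33
position: [452.3, -295.7, 190.6]
tool_rot: [[-0.022, 1.0, 0.001], [1.0, 0.022, -0.001], [-0.001, 0.001, -1.0]]
ft_force: [0.2, -0.4, 0.6]
width: 42.6
```

Run:
```python
from h import *
st=env.observe(); print(st['t'],st['position'],st['tool_rot'],st['joints'])
save('wrist','w21'); print(proj('wrist',[452,-299,138],st),onz('wrist',(280,210),138,st))
```

```text
33.3333 [ 452.28321959 -295.72509418  190.62499337] [[-2.22468692e-02  9.99752021e-01  9.86508692e-04]
 [ 9.99751983e-01  2.22478575e-02 -1.00232845e-03]
 [-1.02402760e-03  9.63965351e-04 -9.99999011e-01]] [-4.52053681e+01  1.65944849e+00  1.07398576e+02 -3.72708757e-04
  7.08613971e+01 -4.64800320e+01]
[281.69323001 239.44201429] [ 450.65071458 -281.83962604  138.        ]
```

View pics/w21.png

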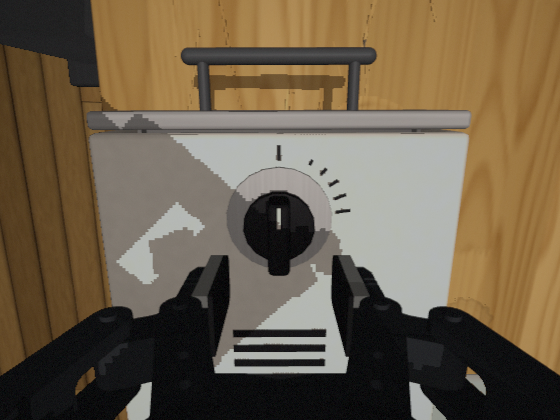

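Bar top from about (279,194) to (279,270), on the fingers' centre column. Checking its centre.

Run:
```python
from h import *
im=cv2.imread('pics/w21.png'); cv2.imwrite('pics/w21a.png',cv2.resize(im[100:290,215:345],None,fx=4.6,fy=3.1,interpolation=cv2.INTER_CUBIC)[:590])
st=env.observe()
for p in ((279,194),(279,270),(279,232)): print(onz('wrist',p,138,st))
print('disc',onz('wrist',(279.5,218),114,st), 'panel/box gap',onz('wrist',(279,132),91,st),onz('wrist',(279,112),90,st))
```

```text
[ 450.16437836 -273.17292803  138.        ]
[ 451.19052093 -318.18263775  138.        ]
[ 450.66241416 -295.01828106  138.        ]
disc [ 450.91112704 -294.08617391  114.        ] panel/box gap [ 449.39605041 -243.04199304   91.        ] [ 449.10997964 -230.57002846   90.        ]
```

View pics/w21a.png

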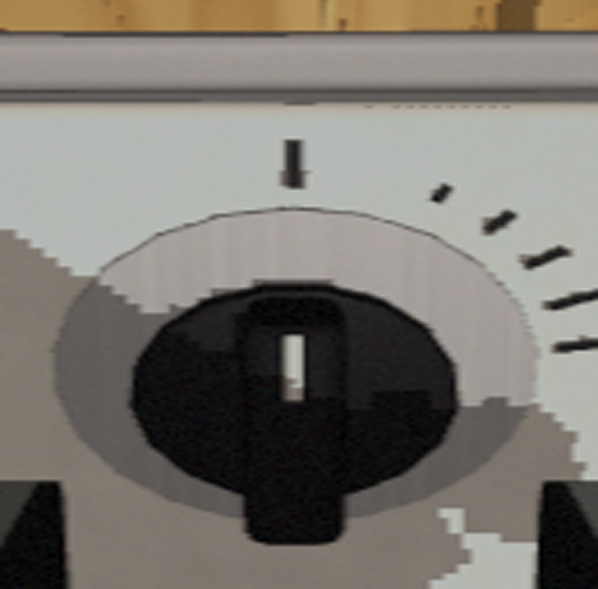

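{"op": "apply_moves", "data": {"deltas": [[-0.003,-0.003,-0.07,0,0,0,50],[-0.003,-0.003,-0.13,0,0,0,50],[-0.003,-0.003,-0.17,0,0,0,50],[-0.003,-0.003,-0.184,0,0,0,50],[-0.003,-0.003,-0.184,0,0,0,50],[-0.003,-0.003,-0.184,0,0,0,0],[-0.003,-0.003,-0.184,0,0,0,0],[-0.003,-0.003,-0.184,0,0,0,0],[-0.003,-0.003,-0.184,0,0,0,0],[-0.003,-0.003,-0.184,0,0,0,0]], "force": 60}}

```text
t: 34.22
position: [451.5, -297.3, 117.6]
tool_rot: [[-0.024, 1.0, 0.002], [1.0, 0.024, -0.002], [-0.002, 0.002, -1.0]]
ft_force: [-0.1, -1.4, 3.1]
width: 11.8
```

{"op": "apply_moves", "data": {"deltas": [[0,0,-0.01,0,0,0,0],[0,0,-0.02,0,0,0,0],[0,0,-0.026,0,0,0,0],[0,0,-0.028,0,0,0,0],[0,0,-0.028,0,0,0,0],[0,0,-0.028,0,0,0,0]]}}

```text
t: 34.72
position: [451.8, -297.5, 109.8]
tool_rot: [[-0.025, 1.0, 0.001], [1.0, 0.025, -0.002], [-0.002, 0.001, -1.0]]
ft_force: [-9.6, 7.3, 29.6]
width: 11.5
```

Bottomed: 7.8 mm down at 30 N. Now turn clockwise while held down.

{"op": "apply_moves", "data": {"deltas": [[0,0,0,0,0,-0.06,0],[0,0,0,0,0,-0.12,0],[0,0,0,0,0,-0.18,0],[0,0,0,0,0,-0.24,0],[0,0,0,0,0,-0.3,0],[0,0,0,0,0,-0.36,0],[0,0,0,0,0,-0.42,0],[0,0,0,0,0,-0.48,0],[0,0,0,0,0,-0.54,0],[0,0,0,0,0,-0.6,0]]}}

```text
t: 35.55
position: [454.4, -298.9, 110.0]
tool_rot: [[0.797, 0.603, 0.009], [0.603, -0.797, -0.006], [0.003, 0.01, -1.0]]
ft_force: [4.0, 1.9, 18.8]
width: 11.6
```

{"op": "apply_moves", "data": {"deltas": [[0,0,0,0,0,-0.06,0],[0,0,0,0,0,-0.12,0],[0,0,0,0,0,-0.18,0],[0,0,0,0,0,-0.24,0],[0,0,0,0,0,-0.29,0],[0,0,0,0,0,-0.33,0],[0,0,0,0,0,-0.34,0],[0,0,0,0,0,-0.34,0]]}}

```text
t: 36.22
position: [455.0, -300.5, 110.0]
tool_rot: [[0.993, 0.119, 0.011], [0.119, -0.993, -0.01], [0.009, 0.012, -1.0]]
ft_force: [5.6, -3.6, 13.7]
width: 11.8
```

{"op": "apply_moves", "data": {"deltas": [[0,0,0.01,0,0,0,0],[0,0,0.02,0,0,0,50],[0,0,0.02,0,0,0,50],[0,0,0.02,0,0,0,50],[0,0,0.06,0,0,0,50],[0,0,0.15,0,0,0,50],[-0.05,0,0.28,0,0,0,50],[-0.12,0.05,0.36,0,0,0,50],[-0.12,0.05,0.36,0,0,0,50],[-0.12,0.05,0.36,0,0,0,50]]}}

```text
t: 37.05
position: [402.5, -276.6, 251.9]
tool_rot: [[0.993, 0.118, 0.004], [0.118, -0.993, -0.004], [0.003, 0.004, -1.0]]
ft_force: [0.3, -0.2, -0.2]
width: 42.7
```

Run:
```python
from h import *
st=env.observe(); print(st['t'],st['position'],st['ft_force'])
save('wrist','w22'); save('side','s22')
```

```text
37.05 [ 402.47515391 -276.56463692  251.86547805] [ 0.33829149 -0.23202498 -0.17456421]
```

View pics/w22.png

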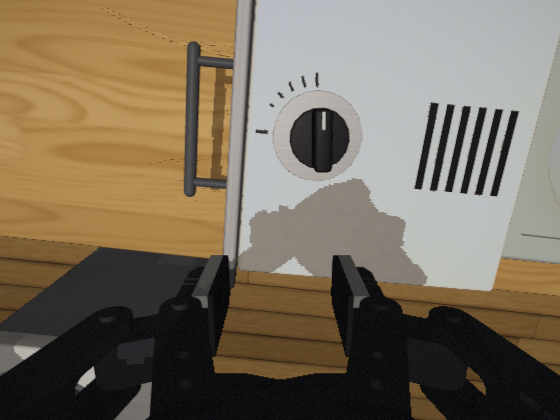

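View pics/s22.png

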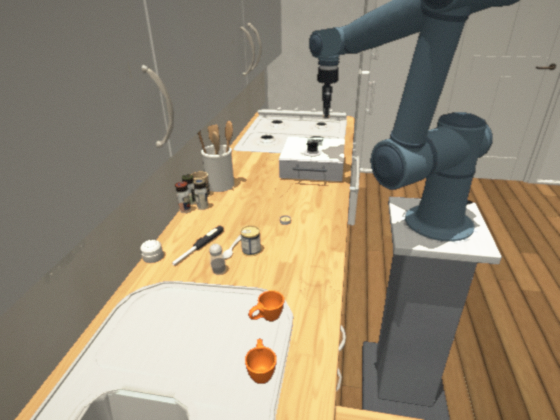

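The knob's white line now points at the last mark (wrist view (323,120), mark (318,78)), the tray looks closed, and the tea light is at (285,219) on the worktop. One last comparison of the tray front in the side view against the start.

Run:
```python
import cv2,numpy as np
a=cv2.imread('pics/s0.png',0)[155:205,270:355];b=cv2.imread('pics/s22.png',0)[155:205,270:355];c=cv2.imread('pics/s18.png',0)[155:205,270:355]
print(np.abs(a.astype(int)-b).mean(),np.abs(a.astype(int)-c).mean(), cv2.phaseCorrelate(a.astype('f4'),b.astype('f4')))
```

```text
7.1265882352941174 49.126588235294115 ((-0.3822319783896191, 0.0870585517251996), 0.5859304896460639)
```

Run:
```python
from workcell import env
print(env.sign_off())
```

```text
the job is handed in; nothing more can be done
None
```

The job is done and handed in at about t = 37 s of the 210 s allowed; signing off gave no verdict.

**What I did**
- I pulled the tray to its stop. The only thing in it was a tea light (no matchbox), and I laid that on the worktop at about (495, 75) mm.
- I stood all four white cups upright in the tray and left the orange ones, the tin and the shaker where they were.
- I pushed the tray home, then pressed the heat knob 7.8 mm down and turned it clockwise. The tool turned about 85°.

**Last checks**
- **Cups:** before the push, all four stood well inside the rims in the wrist view. I could not see them again once the tray was closed.
- **Tray:** pushed home, the handle reads y = -196.9 mm against -196.8 mm at the start. In the side view the tray front shows almost no shift along its travel (0.09 px).
- **Knob:** its pointer stands at the last mark.
- **Tea light:** it lies on the worktop.
- **Gripper:** it hangs free, touching nothing.

**Small disagreements**
- Wrist-camera positions differed by 2–4 mm between tool headings, so I averaged them for the knob.
- Re-gripping the handle apparently pushed the tray in about 3 mm just before the push.
- The wrist force reached about 40 N in y (about 48 N in all) against the home stop.

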